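# Hold a long glass cell in the inspection beam

## Robot

A 6-joint arm with a two-finger parallel gripper is mounted at the origin on the work surface. World frame = base frame: x ahead of the robot, y to its left, z up, the work surface at z = 0. Lengths are in m, angles in rad, forces in N, time in s.
With the tool pointing down it reaches from about 0.25 to 0.85 m from the base axis. Payload 12.5 kg.
Tool frame: the origin (TCP) lies midway between the tips of the shut fingers; the grasp point (between the pads) lies 19 mm behind it (bot.pinch_z is the distance from the TCP to the grasp point, in m); y points along the fingers, x is the direction in which the jaws open and shut, and the axes are right-handed (so a half turn about y gives the same grasp; the last joint's range is limited). The gripper opens to 93 mm and grips with 3 to 60 N. Pads are 15 mm wide; open, the fingers measure 128 mm over their backs; the gripper's body (75 mm by 188 mm) begins 65 mm behind the grasp point.
Start: joints at [1.143, 0.351, 1.652, -0, 1.139, -0.085], TCP at [0.185, 0.518, 0.219] pointing down, gripper open.
Joint ranges: [-2.75, 2.75], [-0.79, 2.1], [0.01, 2.65], [-1.57, 4.71], [0.07, 3.14], [-2.87, 2.87]. Speed limits (rad/s): [2.22, 2.22, 2.79, 3.14, 3.14, 3.14].

## Interface

Orientations are given as a 3x3 rotation matrix whose columns are the frame's x, y, z axes.
In Python, from workcell import bot gives the robot as it stands.
- The arm moves only by the tool arm_command, never from a script. Its argument "deltas" is text: rows parted by semicolons, each of 7 numbers parted by spaces: the turn, a rotation vector about the tool's x, y, z each as a share of 360 degrees, from -1 to 1, then the shift along the tool's x, y, z each as a share of 1000 mm, from -1 to 1, then the closure, from 0 (fully open) to 1 (shut). In form: ax ay az dx dy dz claw; .... A call has 1 to 12 rows; each row shifts and turns the commanded pose from where the row before left it, along the tool's axes as they then stand; what a row does not reach is not made up. A row lasts 1/8 s, in which the tool goes at most 62.5 mm and 10.7 degrees, less where a joint would pass 70% of its speed; a pose out of reach is approached as far as the arm can. A call with a number of a shift or a turn outside -1 to 1 is refused whole. A call with a gripper value outside its range is refused whole. The fingers move at their own pace and stop on an object; "grip_force" is the grip in N (left out, the last holds). Time passes only in rows, so rows that do not move let the fingers close. It gives the time, the measured TCP pose, the force and the opening at its end, in the units of the state.
- bot.get_state(): the state, without advancing time (a new reading comes with each control period).
- bot.capture(name): name is "scene" or "side" or "wrist"; returns (picture, depth): 384x512x3 uint8, red, green, blue; 384x512 float32, m along the optical axis (not along the pixel's ray), 0 where there is no reading.
- bot.calibration(name): a dict with "vertical_fov" (degrees; the focal length in pixels is half the picture's height over the tangent of half this angle, whatever the lens; pixels are square), "cx", "cy" (the principal point, pixels), "xyz" and "attitude" of the camera in the world; the wrist camera has in their place "mount" (4x4, takes a point from camera to tool coordinates, whose origin is the TCP and whose axes are the tool frame's). Camera axes: x right, y down, z forward; pixel columns grow to the right and rows downward; lengths in m; the calibration is good to about 2 mm. The wrist camera is an equidistant fisheye: a pixel r from the principal point sees the ray r / f radians off the axis. A picture is of the moment at which its call begins: read the wrist's pose just before it. calibration takes no time and is no camera call.
- bot.sign_off(): hands the job in, once; it reports no verdict.
The state is a dict: "time_s": time; "joint_positions": joint angles; "qd": joint speeds; "joint_torque": joint torques, N m; "tool_pos": TCP position; "tool_rot": TCP orientation; "ft_force": force on the tool from outside, world axes, zero at the start; "moment": the same for the moment, N m; "opening": opening from 0.0 (shut) to 1.0 (fully open).
Only numpy, scipy, OpenCV 4.12 (cv2) and the standard library are available. Lean on these libraries where they do the work, as an engineer would, in place of code of your own. Each camera call takes 0.05 s, during which the arm holds its last target.

## Task

Pull open the top drawer of the small two-drawer cabinet by its handle and take out the longest of the three glass cells, touching it only on its two long frosted sides and never on the clear windows at its ends. Hold it upright in mid-air in the light path on the optical rail, about midway between the lamp lens and the camera lens, so that the beam runs lengthwise through the cell, in at the middle of one end window and out at the middle of the other; finish while still holding it there, still and clear of everything but the gripper. Do not bump the rail, lamp or camera, leave the other two cells standing in the drawer and do not disturb the dishes and tools lying about.

Things in the scene. Friction and masses are not known exactly. Their poses are not given: they have to be found in the camera images.
- drawer_top (a joint): top drawer of a cream two-drawer bench cabinet (240 deep, 280 wide, 170 high). Value in m: 0 closed, grows as it is pulled straight out along the cabinet's -x, stops at 0.16. Slides with about 2 N of friction, stays where left, does not fall out. The cells inside come clear of the cabinet's top at about 0.08
- drawer_top_handle (a point): middle of the top drawer's horizontal steel bar handle: bar 11 mm thick, 110 mm long along y, centre line 35 mm in front of the drawer front (29 mm free behind the bar), 135 mm above the table and 35 mm below the cabinet's top. Axes as the cabinet: x points into the cabinet (the drawer opens to -x), y along the bar, z up. The lower drawer's like handle is 75 mm below
- long_cell_mid (a point): centre (half-way up) of the longest glass cell: open-topped empty cuvette, 44 mm long (x), 24 mm wide (y), 45 mm high, walls 2 mm, about 36 g. Its two long sides (44 x 45 mm, facing +-y) are frosted; its ends (facing +-x) are clear windows. It stands upright in one of the drawer's three pockets, its x along the cabinet's x, its centre 126.5 mm above the table
- pocket_mid (a point): centre of the floor of the middle one of three alike pockets in a black insert in the top drawer, side by side along y, 66 mm apart; axes as the cabinet. A pocket is 10 mm deep with about 1 mm of play round the long cell, 35 mm of which stands free. Beside a cell 42 mm are free to the next cell, 43 mm to the drawer's side wall. Which cell stands in which pocket varies
- window_a: clear window at the cell's +x end: plate 20 wide, 43 high, 2 mm thick, origin at its centre, 21 mm from the cell's centre line (its centre is 1 mm higher than long_cell_mid). Not to be touched
- window_b: the like window at the cell's -x end, 21 mm from the centre. Not to be touched
- mid_cell_mid (a point): centre of a bystander cell in another pocket, 24 x 24 mm, 45 mm high
- short_cell_mid (a point): centre of a bystander cell in another pocket, 14 mm long (x), 24 mm wide (y), 45 mm high
- cabinet: the fixed cabinet. Origin at the bottom middle of its front face; x points into the cabinet, y along its front, z up. A thin notepad lies on its top
- beam_mid (a point): middle of the light path, 120 mm above the table, half-way between the two lenses. The beam, a pencil 8 mm thick, runs level along this frame's y; z is up
- lamp_lens (a point): centre of the lamp's lens face, 75 mm along +y from beam_mid; the lamp behind it is a finned cylinder of 46 mm diameter, 97 mm long
- camera_lens (a point): centre of the camera's lens face, 75 mm along -y; the camera behind it has a lens barrel of 38 mm diameter and a 44 mm square housing, 96 mm long in all
- rail: the fixed optical rail under the light path, with lamp and camera on posts: aluminium profile 370 long (y), 56 wide, its top 26 mm above the table; riders under lamp and camera reach 44 mm; lamp and camera reach 143 mm, a small iris lever on the lamp 152 mm. Origin on the table under beam_mid, y along the rail towards the lamp
- leaf_dish: bystander: glass dish 120 mm across, 18 high, with leaves; origin at the centre of its underside, behind the rail
- seed_dish: bystander: glass dish 60 mm across, 14 high, with seeds, on the robot's side of the rail
- flower_dish: bystander: glass dish 84 mm across, 15 high, with blossoms, between the robot and the cabinet or rail
- dropper: bystander: brown dropper bottle 34 mm across, 82 high
- tweezers: bystander: steel tweezers 130 mm long, lying flat, 10 high
- loupe: bystander: hand loupe, 50 mm ring with a handle, 123 mm long, 12 high

How it is judged:
By the outcome, as a careful person would: the job done as asked, in the order asked, and still so for the second after the job is handed in, while the arm keeps its last pose, push and grip.
It also fails if it takes over 64 s, if anything falls off the work surface, if the arm or the gripper's body presses on something with over 40 N, if the wrist force passes 120 N, or if a joint passes its speed limit or range.

## Working session

There is one attempt and no reset: what is moved stays moved. The work goes in short steps, Python scripts to look and compute and a tool call to move; the robot and the scene stay as the last step left them, time stands still between calls to the robot, and variables do not carry over. Pictures are saved under pics/ and viewed, and the job is handed in when it is done.

Besides the shell and the picture viewer there is one more tool, called after ">>>" by a JSON object that holds its "api" and its "payload", one argument or row to a line. arm_command: Moves the arm, as the interface text tells. Its arguments: {"type":"object","properties":{"deltas":{"type":"string"},"grip_force":{"type":"number"}},"required":["deltas"]}

```bash
ls; mkdir -p pics; python3 - <<'E'
from workcell import bot
import cv2
for n in ("scene","side","wrist"):
    print(n,bot.calibration(n))
s=bot.get_state();print(s, bot.pinch_z)
import numpy as np
for n in ("scene","side","wrist"):
    p,d=bot.capture(n); cv2.imwrite(f"pics/{n}0.png",cv2.cvtColor(p,cv2.COLOR_RGB2BGR)); np.save(f"pics/{n}0.npy",d)
E
```

```text
pics
scene {'vertical_fov': 49.61518890998813, 'cx': 253.15509727194515, 'cy': 196.01130349180914, 'xyz': array([1.11606735, 0.09132382, 0.92157881]), 'attitude': array([[-0.13344899,  0.80739022, -0.57472812],
       [ 0.99102138,  0.10388902, -0.08416471],
       [-0.00824582, -0.58079954, -0.81400485]])}
side {'vertical_fov': 46.95546077974607, 'cx': 260.7833595454399, 'cy': 198.85255577824103, 'xyz': array([ 0.25139953, -0.8944362 ,  0.74117712]), 'attitude': array([[ 0.94999344, -0.18196014,  0.2537774 ],
       [-0.31217461, -0.53332327,  0.78620182],
       [-0.007712  , -0.82610943, -0.56345694]])}
wrist {'vertical_fov': 65.70646984690485, 'cx': 260.60036202070603, 'cy': 189.09022137834222, 'mount': array([[ 9.99999641e-01,  7.19162394e-04, -4.47513358e-04,
        -1.15473835e-03],
       [ 6.34108699e-04, -2.85330050e-01,  9.58429111e-01,
        -1.66178758e-01],
       [ 5.61577165e-04, -9.58429051e-01, -2.85330404e-01,
         8.04860823e-02],
       [ 0.00000000e+00,  0.00000000e+00,  0.00000000e+00,
         1.00000000e+00]])}
{'time_s': 0.0, 'joint_positions': array([ 1.14340990e+00,  3.51189675e-01,  1.65241958e+00,  2.57861876e-05,
        1.13910316e+00, -8.45827839e-02]), 'qd': array([ 5.83584493e-04, -1.11655937e-03,  1.41328103e-03, -1.89071731e-04,
        6.13413524e-05, -1.12810441e-03]), 'joint_torque': array([-2.98812032e-03, -4.97314918e+01, -2.85247904e+01,  6.98761060e-02,
        2.57641595e-02, -7.21962761e-05]), 'tool_pos': array([0.18468965, 0.51770074, 0.21812865]), 'tool_rot': array([[ 3.36138833e-01, -4.85446504e-04, -9.41812322e-01],
       [ 9.41811788e-01, -1.00933036e-03,  3.36139163e-01],
       [-1.11377735e-03, -9.99999373e-01,  1.17924109e-04]]), 'ft_force': array([ 0.19365714, -0.35876937, -0.38004819]), 'moment': array([-0.02021918, -0.02042597,  0.01964483]), 'opening': 0.9978177203974695} 0.0188
```

View pics/scene0.png

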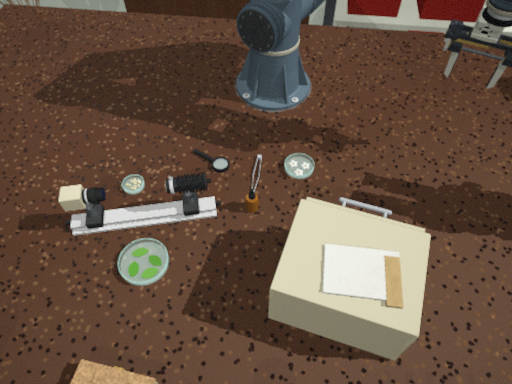

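View pics/side0.png

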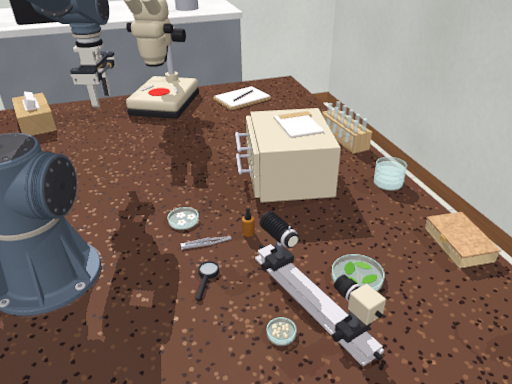

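View pics/wrist0.png

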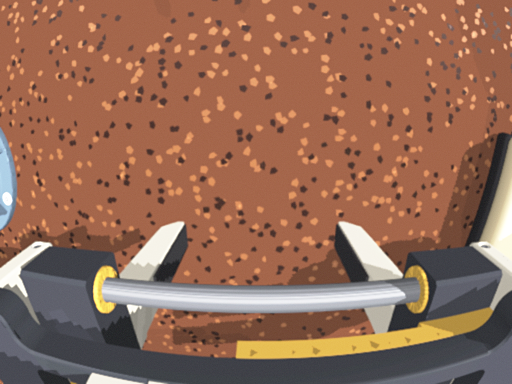

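```bash
cat > h.py <<'E'
import numpy as np, cv2
from workcell import bot
def f(c): return 192/np.tan(np.radians(c["vertical_fov"])/2)
def world(name,d,u,v):
    c=bot.calibration(name);z=d
    p=np.stack([(u-c["cx"])/f(c)*z,(v-c["cy"])/f(c)*z,z],-1)
    return p@c["attitude"].T+c["xyz"]
def ray(name,u,v,h):  # intersect with plane z=h
    c=bot.calibration(name)
    r=c["attitude"]@np.array([(u-c["cx"])/f(c),(v-c["cy"])/f(c),1]);return c["xyz"]+r*(h-c["xyz"][2])/r[2]
def proj(name,P):
    c=bot.calibration(name);q=(np.asarray(P)-c["xyz"])@c["attitude"];return c["cx"]+f(c)*q[...,0]/q[...,2],c["cy"]+f(c)*q[...,1]/q[...,2]
def cloud(name,d):
    v,u=np.mgrid[:384,:512];return world(name,d,u,v)
def big(src,x0,x1,y0,y1,k,out):
    im=cv2.imread(src)[y0:y1,x0:x1];cv2.imwrite(out,cv2.resize(im,None,fx=k,fy=k,interpolation=cv2.INTER_CUBIC))
E
python3 - <<'E'
from h import *
for n in("scene","side"):
    d=np.load(f"pics/{n}0.npy");P=cloud(n,d)
    m=(P[...,2]>0.16)&(P[...,2]<0.185)&(d>0)&(P[...,0]>0.3)&(P[...,1]>0)&(P[...,0]<.9)&(P[...,1]<.6)
    k,l,st,ce=cv2.connectedComponentsWithStats(m.astype(np.uint8));i=1+st[1:,4].argmax();print(n,st[i])
    q=P[l==i];print(np.median(q[:,2]));r=cv2.minAreaRect(q[:,:2].astype(np.float32)*1000);print(r,cv2.boxPoints(r))
    for nm,lo,hi in(("rail",.02,.035),("tops",.1,.16)):
        m=(P[...,2]>lo)&(P[...,2]<hi)&(d>0)&(P[...,0]>0.3)&(P[...,1]<.1)&(P[...,0]<.8)
        k,l,st,ce=cv2.connectedComponentsWithStats(m.astype(np.uint8))
        for i in range(1,k):
            if st[i,4]>40:
                q=P[l==i];print(nm,st[i],q.mean(0),cv2.minAreaRect(q[:,:2].astype(np.float32)*1000))
big("pics/scene0.png",50,230,160,260,4,"pics/c1.png")
big("pics/scene0.png",260,440,140,260,4,"pics/c2.png")
big("pics/side0.png",240,400,190,360,4,"pics/c3.png")
E
```

```text
scene [  270   197   161   142 14872]
0.1702191333990961
((709.1893920898438, 235.35916137695312), (280.96142578125, 240.45399475097656), 78.42060852050781) [[563.21124 121.87021]
 [798.7714   73.60495]
 [855.16754 348.8481 ]
 [619.60736 397.11337]]
rail [  87  197  135   33 1430] [ 0.5649459  -0.25018608  0.02522336] ((562.98828125, -245.4593048095703), (56.67621994018555, 339.4056091308594), 16.55921173095703)
rail [ 65 214  22  16 219] [ 0.61776476 -0.43615191  0.02426797] ((617.7449951171875, -442.11151123046875), (41.6915168762207, 53.440616607666016), 14.017358779907227)
tops [165 172  47  23 704] [ 0.54181895 -0.15219789  0.13116809] ((534.0485229492188, -151.96881103515625), (46.6785774230957, 109.48684692382812), 17.665050506591797)
tops [ 58 185  48  27 907] [ 0.61244853 -0.39362326  0.13087047] ((605.2608642578125, -395.7182312011719), (47.54230880737305, 106.45008087158203), 18.756242752075195)
tops [269 291  10  14  79] [0.79843705 0.08117435 0.13051474] ((798.7868041992188, 82.56898498535156), (17.337553024291992, 1.8774700164794922), 79.05157470703125)
side [ 246  108 
[... 862 characters left out ...]
.38951110839844), 23.828813552856445)
rail [339 327  43  32 562] [ 0.60938365 -0.43470252  0.02701248] ((601.0626831054688, -439.0632629394531), (69.5311050415039, 64.09723663330078), 4.796634674072266)
tops [289 150  51  22 849] [0.73101273 0.08639228 0.13042454] ((725.5283203125, 87.05134582519531), (12.788942337036133, 141.66455078125), 78.78668212890625)
tops [259 211  40  37 808] [ 0.52595306 -0.16891603  0.13164126] ((529.373779296875, -160.23269653320312), (42.937076568603516, 101.02578735351562), 18.361434936523438)
tops [ 334  274   52   51 1411] [ 0.59726939 -0.41135089  0.13197854] ((601.33349609375, -400.0176696777344), (45.97456741333008, 107.12158966064453), 16.966201782226562)
```

View pics/c1.png

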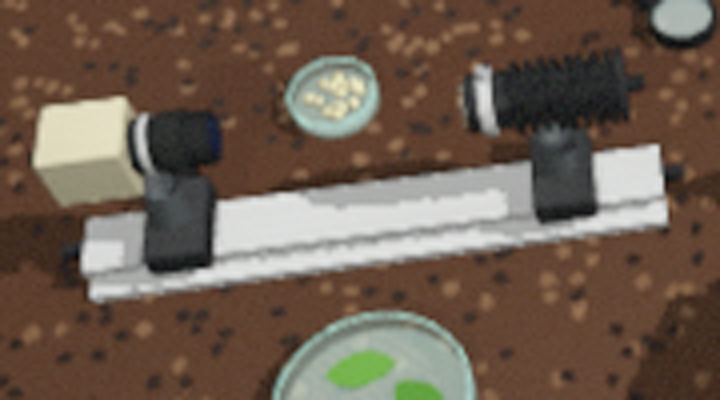

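View pics/c2.png

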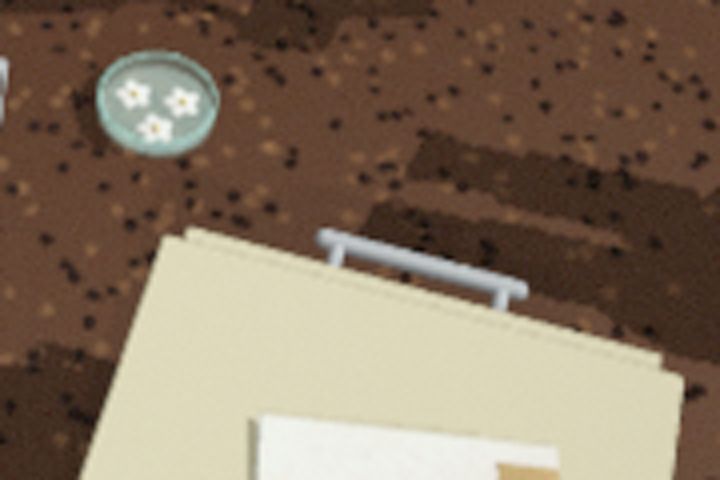

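View pics/c3.png

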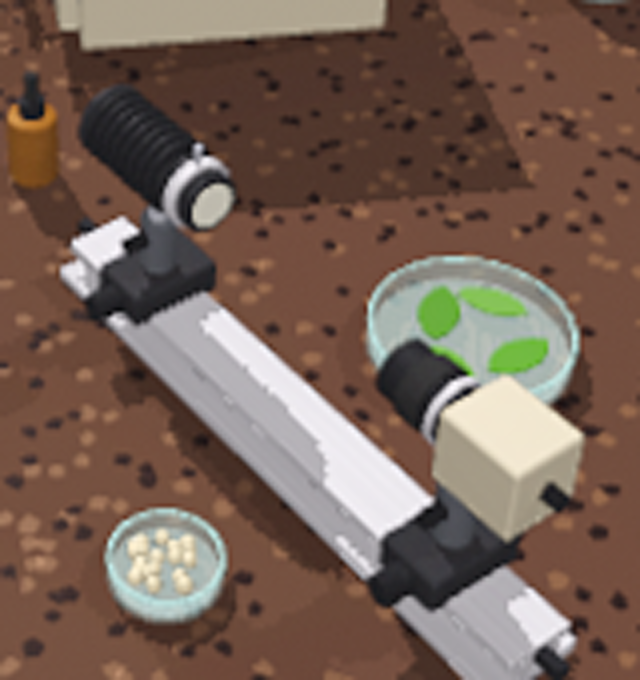

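```bash
python3 - <<'E'
from h import *
big("pics/side0.png",230,310,110,200,8,"pics/c4.png")
d=np.load("pics/scene0.npy");P=cloud("scene",d)
a=np.radians(-11.55);R=np.array([[np.cos(a),-np.sin(a)],[np.sin(a),np.cos(a)]])
for n in("scene","side"):
    d=np.load(f"pics/{n}0.npy");P=cloud(n,d).reshape(-1,3);P=P[d.ravel()>0]
    o=np.array([.5914,.2595]);q=(P[:,:2]-o)@R
    m=(q[:,0]>-.06)&(q[:,0]<-.02)&(abs(q[:,1])<.08)&(P[:,2]>.12)&(P[:,2]<.15)
    print(n,m.sum(),q[m].mean(0),q[m].min(0),q[m].max(0),P[m,2].mean(),P[m,2].max())
    m=(abs(q[:,0])<.03)&(abs(q[:,1])<.13)&(P[:,2]>.09)&(P[:,2]<.165)&(q[:,0]>-.025)
    if m.sum(): print("front",m.sum(),np.percentile(q[m,0],[5,50,95]))
print(ray("scene",340.5,199.5,.138),ray("scene",391.5,212.5,.138))
for n,u,v in(("leaf",143,262),("seed",133,185),("flower",299,167),("dropper",252,196),("loupe",220,164)): print(n,ray("scene",u,v,.015))
E
```

```text
scene 277 [-0.0327151 -0.0002596] [-0.03984664 -0.06019843] [-0.02002491  0.05865431] 0.13825882367851305 0.14278027777954927
front 463 [-0.00169147  0.00442621  0.00890865]
side 98 [-0.03545722 -0.00904384] [-0.04350033 -0.06462349] [-0.02023039  0.05565283] 0.13913064224731556 0.14361598051577495
front 437 [-1.37098961e-02 -9.23145165e-05  1.28844303e-02]
[0.54695956 0.21077389 0.138     ] [0.56825259 0.32460791 0.138     ]
leaf [ 0.70385932 -0.24005728  0.015     ]
seed [ 0.48126543 -0.33404068  0.015     ]
flower [0.35993543 0.11234676 0.015     ]
dropper [ 0.47633578 -0.00548966  0.015     ]
loupe [ 0.37732471 -0.11069896  0.015     ]
```

View pics/c4.png

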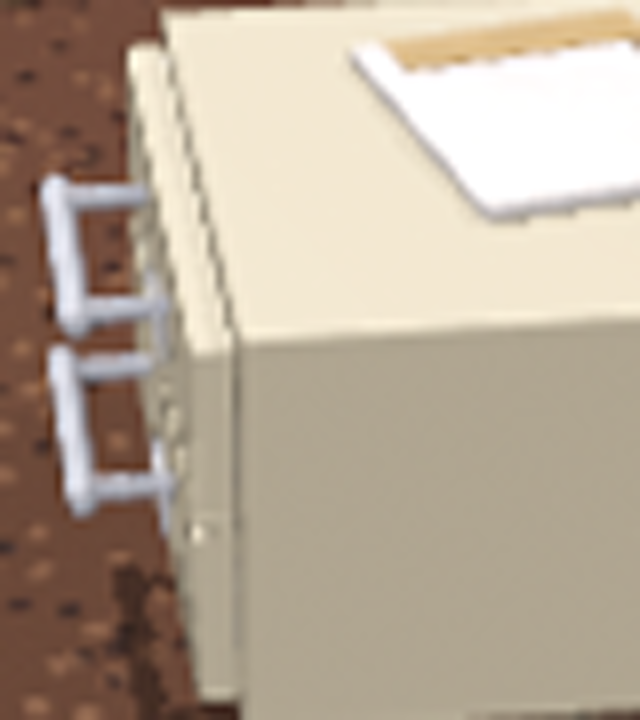

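```bash
cat > plan.py <<'E'
import sys
from h import *
from scipy.spatial.transform import Rotation as Ro
def Rt(yaw):  # tool down, x axis at yaw
    c,s=np.cos(np.radians(yaw)),np.sin(np.radians(yaw))
    return np.array([[c,0,-s],[s,0,c],[0,-1,0]])
def plan(target,yaw,N,claw):
    s=bot.get_state();p=s["tool_pos"].copy();R=s["tool_rot"].copy();T=Rt(yaw);out=[]
    w=Ro.from_matrix(R.T@T).as_rotvec()/(2*np.pi)
    for k in range(N):
        sh=R.T@((np.array(target)-p)/(N-k))
        w=Ro.from_matrix(R.T@T).as_rotvec()/(2*np.pi)/(N-k)
        w=np.round(w,4);sh=np.round(sh,4)
        out.append(" ".join(f"{x:g}" for x in list(w+0)+list(sh+0)+[claw]))
        p=p+R@sh;R=R@Ro.from_rotvec(w*2*np.pi).as_matrix()
    print("; ".join(out));print("ends",p,np.degrees(np.arctan2(R[1,0],R[0,0])))
def st():
    s=bot.get_state();R=s["tool_rot"];print("t",s["time_s"],"p",s["tool_pos"].round(4),"yaw",np.degrees(np.arctan2(R[1,0],R[0,0])).round(2),"down",R[2].round(4),"F",s["ft_force"].round(2),"op",round(s["opening"]*93,1),"q",s["joint_positions"].round(2))
E
python3 -c "
from plan import *
plan([.5564,.2656,.26],-11.55,12,0.72)"
```

```text
0 0.019 0 -0.0094 -0.0035 -0.0362 0.72; 0 0.019 0 -0.005 -0.0035 -0.0371 0.72; 0 0.019 0 -0.0005 -0.0035 -0.0374 0.72; 0 0.0189 0 0.0039 -0.0035 -0.0372 0.72; 0 0.019 0 0.0083 -0.0035 -0.0365 0.72; 0 0.0189 0 0.0126 -0.0035 -0.0353 0.72; 0 0.019 0 0.0167 -0.0034 -0.0335 0.72; 0 0.0189 0 0.0205 -0.0035 -0.0313 0.72; 0 0.019 0 0.0241 -0.0034 -0.0286 0.72; 0 0.0189 0 0.0273 -0.0035 -0.0256 0.72; 0.0001 0.019 0 0.0302 -0.0034 -0.0222 0.72; 0 0.0189 0 0.0326 -0.0035 -0.0184 0.72
ends [0.55637101 0.26556011 0.26001332] -11.538198561930066
```

>>> {"api": "arm_command", "payload": {
  "deltas": "0 0.019 0 -0.0094 -0.0035 -0.0362 0.72; 0 0.019 0 -0.005 -0.0035 -0.0371 0.72; 0 0.019 0 -0.0005 -0.0035 -0.0374 0.72; 0 0.0189 0 0.0039 -0.0035 -0.0372 0.72; 0 0.019 0 0.0083 -0.0035 -0.0365 0.72; 0 0.0189 0 0.0126 -0.0035 -0.0353 0.72; 0 0.019 0 0.0167 -0.0034 -0.0335 0.72; 0 0.0189 0 0.0205 -0.0035 -0.0313 0.72; 0 0.019 0 0.0241 -0.0034 -0.0286 0.72; 0 0.0189 0 0.0273 -0.0035 -0.0256 0.72; 0.0001 0.019 0 0.0302 -0.0034 -0.0222 0.72; 0 0.0189 0 0.0326 -0.0035 -0.0184 0.72"
}}

```text
time_s: 1.65
tool_pos: [0.5573, 0.2649, 0.2602]
tool_rot: [[0.979, -0.0, 0.204], [-0.204, 0.0, 0.979], [-0.001, -1.0, 0.0]]
ft_force: [0.7, -0.0, -0.2]
opening: 0.277
```

```bash
python3 - <<'E'
from plan import *
st()
s=bot.get_state();p,d=bot.capture("wrist");cv2.imwrite("pics/w1.png",cv2.cvtColor(p,cv2.COLOR_RGB2BGR));np.savez("pics/w1.npz",p=s["tool_pos"],R=s["tool_rot"],d=d)
st()
E
```

```text
t 1.65 p [0.5573 0.2649 0.2602] yaw -11.77 down [-6.e-04 -1.e+00  4.e-04] F [ 0.74 -0.01 -0.2 ] op 25.8 q [0.37 0.44 1.42 0.   1.29 0.57]
t 1.7 p [0.5603 0.2625 0.2604] yaw -12.22 down [ 1.3e-03 -1.0e+00  1.0e-04] F [ 0.64 -3.07 -0.98] op 26.2 q [ 0.36  0.44  1.41 -0.    1.29  0.58]
```

View pics/w1.png

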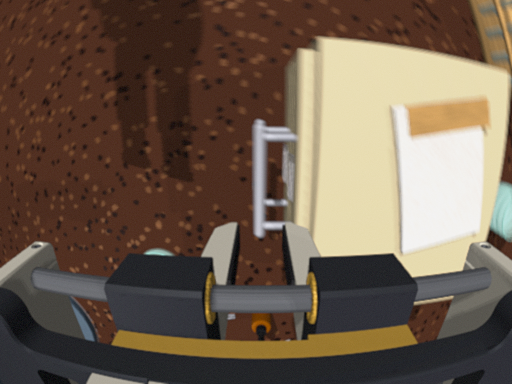

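```bash
cat >> h.py <<'E'
def wray(pose,u,v):
    c=bot.calibration("wrist");p,R=pose;M=c["mount"];x,y=u-c["cx"],v-c["cy"];r=np.hypot(x,y);t=r/f(c)
    k=np.array([np.sin(t)*x/max(r,1e-9),np.sin(t)*y/max(r,1e-9),np.cos(t)])
    return p+R@M[:3,3],R@M[:3,:3]@k
def wplane(pose,u,v,h):
    o,k=wray(pose,u,v);return o+k*(h-o[2])/k[2]
def cap(n,out,**kw):
    s=bot.get_state();p,d=bot.capture(n);cv2.imwrite(f"pics/{out}.png",cv2.cvtColor(p,cv2.COLOR_RGB2BGR));np.savez(f"pics/{out}.npz",p=s["tool_pos"],R=s["tool_rot"],d=d)
def load(out):
    z=np.load(f"pics/{out}.npz");return (z["p"],z["R"]),z["d"]
E
python3 - <<'E'
from plan import *
big("pics/w1.png",220,340,30,250,5,"pics/w1c.png") if 0 else big("pics/w1.png",230,330,100,250,4,"pics/w1c.png")
st()
E
```

```text
t 1.7 p [0.5603 0.2625 0.2604] yaw -12.22 down [ 1.3e-03 -1.0e+00  1.0e-04] F [ 0.64 -3.07 -0.98] op 26.2 q [ 0.36  0.44  1.41 -0.    1.29  0.58]
```

View pics/w1c.png

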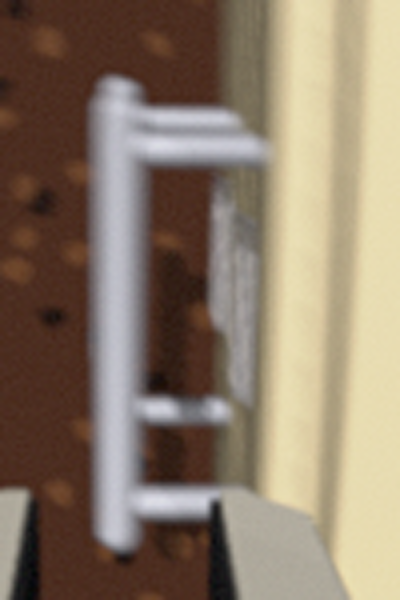

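>>> {"api": "arm_command", "payload": {
  "deltas": "0 0 0 0 0 0 0.72"
}}

```text
time_s: 1.82
tool_pos: [0.5567, 0.2652, 0.2598]
tool_rot: [[0.98, -0.001, 0.201], [-0.201, 0.0, 0.98], [-0.001, -1.0, 0.0]]
ft_force: [-0.3, -0.8, 0.8]
opening: 0.282
```

```bash
python3 - <<'E'
from plan import *
P,d=load("w1")
a,b=wplane(P,259.5,122,.137),wplane(P,259.5,236,.137);print(a,b,(a+b)/2,np.linalg.norm(b-a),np.degrees(np.arctan2(*(a-b)[[1,0]]))-90)
print(wplane(P,311,60,.165),wplane(P,297,270,.165))
E
```

```text
[0.56735131 0.32400863 0.137     ] [0.54275154 0.2062254  0.137     ] [0.55505143 0.26511702 0.137     ] 0.12032472187686705 -11.79700696986525
[0.62301101 0.3713382  0.165     ] [0.57538118 0.17275771 0.165     ]
```

>>> {"api": "arm_command", "payload": {
  "deltas": "0 0 0 -0.001 0.025 0 0.72; 0 0 0 0 0.03 0 0.72; 0 0 0 0 0.03 0 0.72; 0 0 0 0 0.025 0 0.72; 0 0 0 0 0.02 0 0.72; 0 0 0 0 0.01 0 0.72; 0 0 0 0 0 0 0.72; 0 0 0 0 0 0 1; 0 0 0 0 0 0 1; 0 0 0 0 0 0 1",
  "grip_force": 15
}}

```text
time_s: 3.08
tool_pos: [0.554, 0.2666, 0.121]
tool_rot: [[0.98, -0.003, 0.2], [-0.2, 0.001, 0.98], [-0.003, -1.0, 0.001]]
ft_force: [-9.9, 3.0, 6.9]
opening: 0.114
```

```bash
python3 - <<'E'
from plan import *
st();cap("wrist","w2");st()
E
```

```text
t 3.075 p [0.554  0.2666 0.121 ] yaw -11.54 down [-3.2e-03 -1.0e+00  6.0e-04] F [-9.92  3.04  6.86] op 10.6 q [0.37 0.58 1.56 0.   1.01 0.57]
t 3.125 p [0.554  0.2666 0.121 ] yaw -11.54 down [-3.1e-03 -1.0e+00  6.0e-04] F [-10.67   1.98   7.13] op 10.4 q [0.37 0.58 1.56 0.   1.01 0.57]
```

View pics/w2.png

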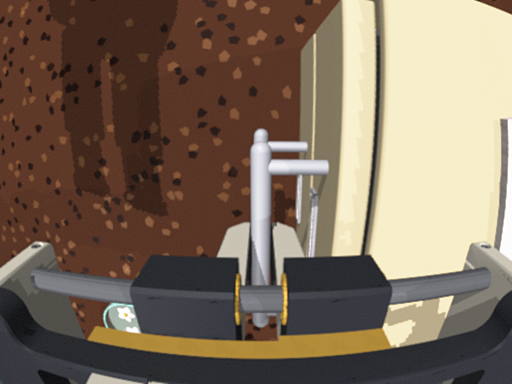

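>>> {"api": "arm_command", "payload": {
  "deltas": "0 0 0 -0.005 0 0 1; 0 0 0 -0.01 0 0 1; 0 0 0 -0.015 0 0 1; 0 0 0 -0.018 0 0 1; 0 0 0 -0.018 0 0 1; 0 0 0 -0.018 0 0 1; 0 0 0 -0.018 0 0 1; 0 0 0 -0.018 0 0 1; 0 0 0 -0.015 0 0 1; 0 0 0 -0.01 0 0 1; 0 0 0 -0.005 0 0 1; 0 0 0 0 0 0 1"
}}

```text
time_s: 4.62
tool_pos: [0.4075, 0.2967, 0.121]
tool_rot: [[0.98, 0.0, 0.2], [-0.2, 0.002, 0.98], [0.0, -1.0, 0.002]]
ft_force: [-0.6, 3.4, 8.9]
opening: 0.115
```

>>> {"api": "arm_command", "payload": {
  "deltas": "0 0 0 0 0 0 0.72; 0 0 0 0 0 0 0.72; 0 0 0 0 0 0 0.72"
}}

```text
time_s: 5.0
tool_pos: [0.4081, 0.2958, 0.1201]
tool_rot: [[0.98, -0.001, 0.2], [-0.2, 0.0, 0.98], [-0.001, -1.0, 0.0]]
ft_force: [-1.2, 0.1, -0.5]
opening: 0.277
```

```bash
python3 - <<'E'
from plan import *
st();cap("scene","s3")
big("pics/s3.png",220,420,110,260,4,"pics/s3c.png")
E
```

```text
t 5.0 p [0.4081 0.2958 0.1201] yaw -11.54 down [-7.e-04 -1.e+00  0.e+00] F [-1.15  0.13 -0.48] op 25.7 q [0.53 0.4  1.86 0.   0.88 0.74]
```

View pics/s3c.png

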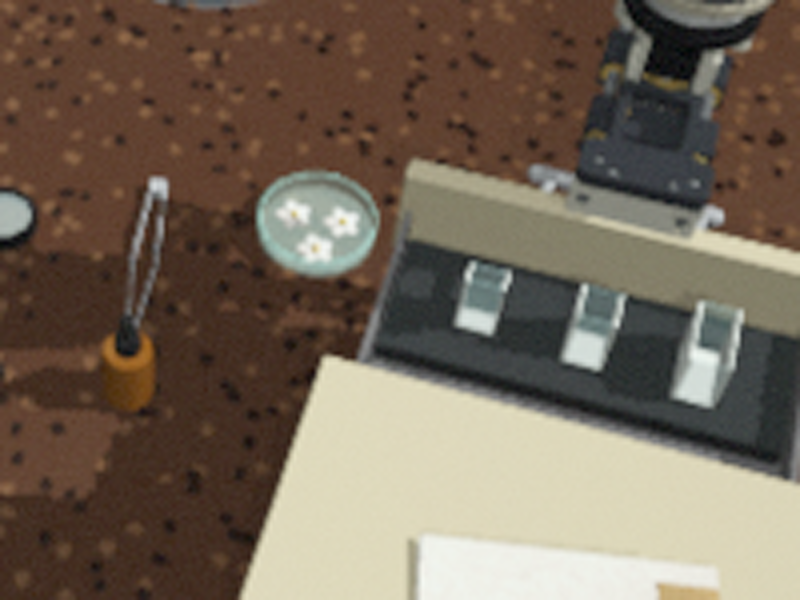

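>>> {"api": "arm_command", "payload": {
  "deltas": "0 0 0 0 -0.015 0 0.72; 0 0 0 0 -0.03 0 0.72; 0 0 0 0 -0.03 0 0.72; 0 0 0 0 -0.035 0 0.72; 0 0 0 0 -0.03 0 0.72; 0 0 0 0 -0.01 0 0.72; 0 0 0 0 0 0 0"
}}

```text
time_s: 5.92
tool_pos: [0.4085, 0.2959, 0.2705]
tool_rot: [[0.98, 0.001, 0.2], [-0.2, 0.001, 0.98], [0.0, -1.0, 0.001]]
ft_force: [-0.3, -0.7, -0.0]
opening: 0.342
```

```bash
python3 - <<'E'
from plan import *
c=ray("scene",397.8,192.5,.149);print(c)
st();cap("wrist","w4");cap("scene","s4")
big("pics/s4.png",300,440,140,250,6,"pics/s4c.png")
plan([c[0],c[1],.27],78.45,12,0)
E
```

```text
[0.5185092 0.3387613 0.149    ]
t 5.925 p [0.4085 0.2959 0.2705] yaw -11.54 down [ 4.e-04 -1.e+00  1.e-03] F [-0.3  -0.68 -0.03] op 31.8 q [0.53 0.21 1.7  0.   1.22 0.74]
0 -0.0208 0 0.0083 -0.0001 0.0054 0; 0 -0.0208 0 0.0089 -0.0001 0.0042 0; 0 -0.0208 0 0.0094 -0.0001 0.003 0; 0 -0.0208 0 0.0097 -0.0001 0.0018 0; 0 -0.0208 0 0.0099 -0.0001 0.0005 0; 0 -0.0209 0 0.0098 -0.0001 -0.0008 0; 0 -0.0208 0 0.0097 0 -0.0021 0; 0 -0.0209 0 0.0093 -0.0001 -0.0033 0; 0 -0.0208 0 0.0088 0 -0.0045 0; -0.0001 -0.0209 0 0.0081 -0.0001 -0.0056 0; -0.0001 -0.0208 -0.0001 0.0074 0 -0.0066 0; 0 -0.0209 0 0.0064 0 -0.0075 0
ends [0.51847361 0.33880387 0.26995638] 78.45787007058503
```

View pics/w4.png

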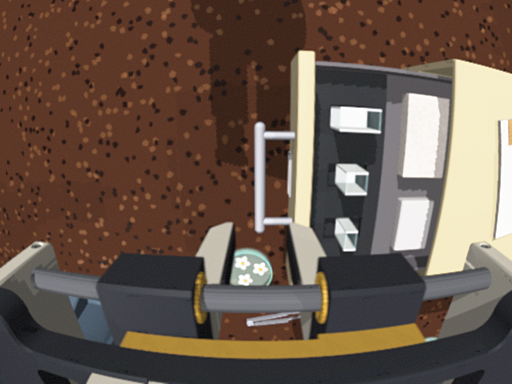

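View pics/s4c.png

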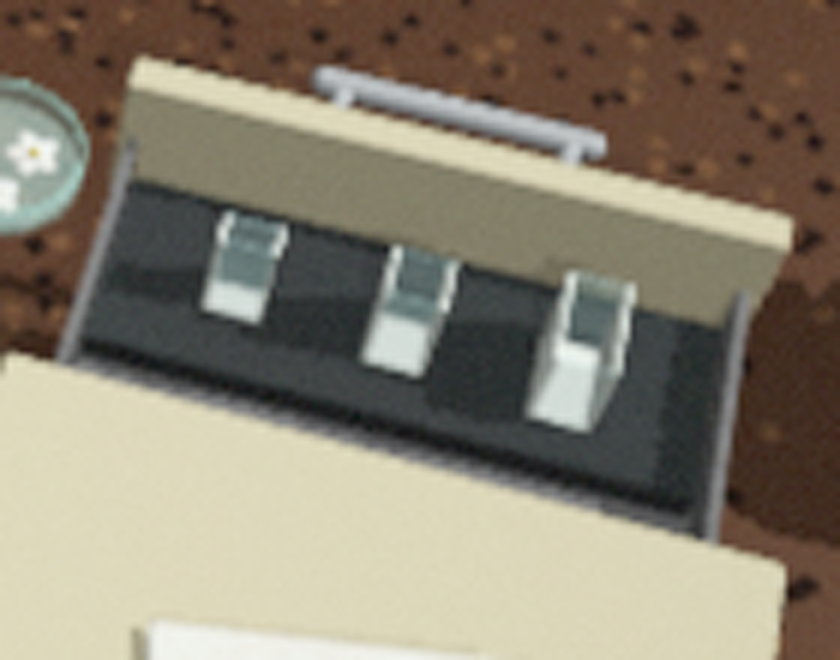

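```bash
python3 -c "
from h import *
big('pics/w4.png',310,400,90,200,7,'pics/w4c.png')"
```

```text
(no output)
```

View pics/w4c.png

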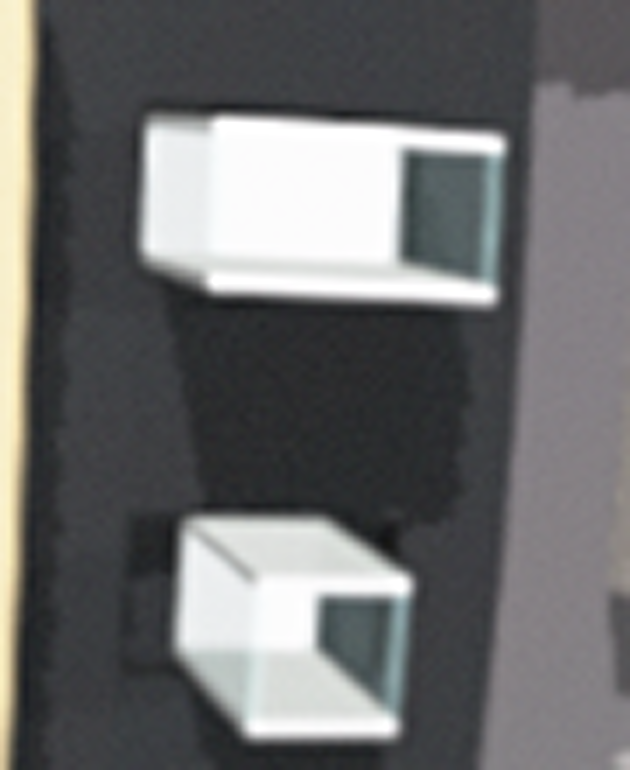

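```bash
python3 - <<'E'
from plan import *
P,d=load("w4")
q=np.array([wplane(P,310+x/7,90+y/7,.149) for x,y in((208,115),(205,297),(507,133),(498,303))]);print(q,q.mean(0))
v=q[2:].mean(0)-q[:2].mean(0);print("len",np.linalg.norm(v),"yaw",np.degrees(np.arctan2(v[1],v[0])),"wid",np.linalg.norm(q[0]-q[1]),np.linalg.norm(q[2]-q[3]))
m=np.mean([wplane(P,310+x/7,90+y/7,.149) for x,y in((255,580),(412,578),(245,740),(400,740))],0);print("mid",m,np.linalg.norm(q.mean(0)-m))
# scene
s=np.array([ray("scene",300+x/6,140+y/6,.149) for x,y in((567,270),(635,284))]);print(s,s.mean(0), np.linalg.norm(s[1]-s[0]))
a=np.radians(-11.6);print("centre scene",s.mean(0)[:2]+.022*np.array([np.cos(a),np.sin(a)]))
E
```

```text
[[0.49868603 0.35623482 0.149     ]
 [0.49399059 0.33080869 0.149     ]
 [0.54364541 0.34725399 0.149     ]
 [0.53861873 0.32275259 0.149     ]] [0.51873519 0.33926252 0.149     ]
len 0.04559654927744811 yaw -10.767419288725005 wid 0.025856041621789696 0.025011718303261127
mid [0.50553321 0.27406058 0.149     ] 0.06652507149390319
[[0.49760971 0.33262113 0.149     ]
 [0.50114782 0.35808911 0.149     ]] [0.49937876 0.34535512 0.149     ] 0.02571257580842787
centre scene [0.52092942 0.34093141]
```

```bash
python3 - <<'E'
from plan import *
plan([.5188,.3393,.20],78.4,11,0.4);st()
E
```

```text
0 -0.0227 0 0.0091 0.0063 0.0059 0.4; 0 -0.0227 0 0.0098 0.0063 0.0046 0.4; 0 -0.0227 0 0.0104 0.0063 0.0031 0.4; 0 -0.0227 0 0.0107 0.0063 0.0016 0.4; 0 -0.0227 0 0.0108 0.0063 0.0001 0.4; 0 -0.0227 0 0.0107 0.0063 -0.0015 0.4; 0 -0.0227 0 0.0104 0.0063 -0.003 0.4; 0 -0.0227 0 0.0099 0.0063 -0.0044 0.4; -0.0001 -0.0227 0 0.0091 0.0062 -0.0058 0.4; -0.0001 -0.0228 -0.0001 0.0083 0.0063 -0.007 0.4; 0 -0.0227 0 0.0071 0.0063 -0.0082 0.4
ends [0.51881069 0.33929002 0.19995702] 78.38587151341542
t 6.025 p [0.4081 0.2957 0.2693] yaw -11.54 down [-1.3e-03 -1.0e+00 -5.0e-04] F [ 0.07  0.34 -0.12] op 39.4 q [0.53 0.22 1.7  0.   1.22 0.74]
```

>>> {"api": "arm_command", "payload": {
  "deltas": "0 -0.0227 0 0.0091 0.0063 0.0059 0.4; 0 -0.0227 0 0.0098 0.0063 0.0046 0.4; 0 -0.0227 0 0.0104 0.0063 0.0031 0.4; 0 -0.0227 0 0.0107 0.0063 0.0016 0.4; 0 -0.0227 0 0.0108 0.0063 0.0001 0.4; 0 -0.0227 0 0.0107 0.0063 -0.0015 0.4; 0 -0.0227 0 0.0104 0.0063 -0.003 0.4; 0 -0.0227 0 0.0099 0.0063 -0.0044 0.4; -0.0001 -0.0227 0 0.0091 0.0062 -0.0058 0.4; -0.0001 -0.0228 -0.0001 0.0083 0.0063 -0.007 0.4; 0 -0.0227 0 0.0071 0.0063 -0.0082 0.4; 0 0 0 0 0 0 0.4"
}}

```text
time_s: 7.52
tool_pos: [0.519, 0.3393, 0.1993]
tool_rot: [[0.202, -0.001, -0.979], [0.979, -0.001, 0.202], [-0.001, -1.0, 0.001]]
ft_force: [-0.3, -0.2, 0.8]
opening: 0.6
```

>>> {"api": "arm_command", "payload": {
  "deltas": "0 0 0 0 0 0 0.4"
}}

```text
time_s: 7.65
tool_pos: [0.5189, 0.3394, 0.2007]
tool_rot: [[0.204, 0.0, -0.979], [0.979, 0.0, 0.204], [0.0, -1.0, -0.0]]
ft_force: [-0.7, -0.2, -1.1]
opening: 0.6
```

```bash
python3 - <<'E'
from plan import *
st();cap("wrist","w5");big('pics/w5.png',160,370,140,290,3.8,'pics/w5c.png')
E
```

```text
t 7.65 p [0.5189 0.3394 0.2007] yaw 78.21 down [ 2.e-04 -1.e+00 -4.e-04] F [-0.69 -0.23 -1.09] op 55.8 q [ 0.5   0.49  1.48 -0.    1.17 -0.86]
```

View pics/w5c.png

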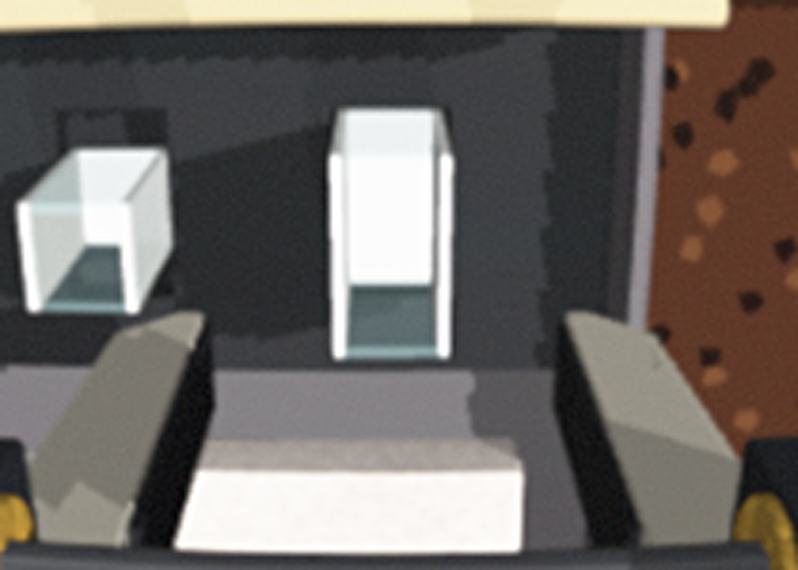

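```bash
python3 - <<'E'
from plan import *
P,d=load("w5")
q=np.array([wplane(P,160+x/3.8,140+y/3.8,.149) for x,y in((330,155),(453,155),(332,358),(451,358))]);print(q,q.mean(0))
c=q.mean(0);r=P[1].T@(c-P[0]);print("tool rel",r)
v=q[2:].mean(0)-q[:2].mean(0);print("len",np.linalg.norm(v),"yaw",np.degrees(np.arctan2(v[1],v[0])),"wid",np.linalg.norm(q[0]-q[1]),np.linalg.norm(q[2]-q[3]))
E
```

```text
[[0.49462244 0.33266618 0.149     ]
 [0.49962218 0.35672685 0.149     ]
 [0.53824491 0.32333651 0.149     ]
 [0.54341772 0.3481085  0.149     ]] [0.51897681 0.34020951 0.149     ]
tool rel [7.95565335e-04 5.16933007e-02 6.24135740e-05]
len 0.044620738924510975 yaw -11.602314046255833 wid 0.024574653161790125 0.025306306970952847
```

>>> {"api": "arm_command", "payload": {
  "deltas": "0 0 0 0.0006 0.015 0 0.4; 0 0 0 0 0.02 0 0.4; 0 0 0 0 0.02 0 0.4; 0 0 0 0 0.015 0 0.4; 0 0 0 0 0.008 0 0.4; 0 0 0 0 0.004 0 0.4; 0 0 0 0 0 0 0.4; 0 0 0 0 0 0 0.4",
  "grip_force": 10
}}

```text
time_s: 8.7
tool_pos: [0.5198, 0.3404, 0.1198]
tool_rot: [[0.201, 0.002, -0.98], [0.98, 0.001, 0.201], [0.001, -1.0, -0.002]]
ft_force: [0.5, 1.2, -0.0]
opening: 0.6
```

```bash
python3 - <<'E'
from plan import *
st();cap("wrist","w6");big('pics/w6.png',160,370,140,290,3.8,'pics/w6c.png')
E
```

```text
t 8.7 p [0.5198 0.3404 0.1198] yaw 78.39 down [ 0.0015 -1.     -0.0019] F [ 0.52  1.15 -0.01] op 55.8 q [ 0.5   0.59  1.54 -0.    1.01 -0.86]
```

View pics/w6c.png

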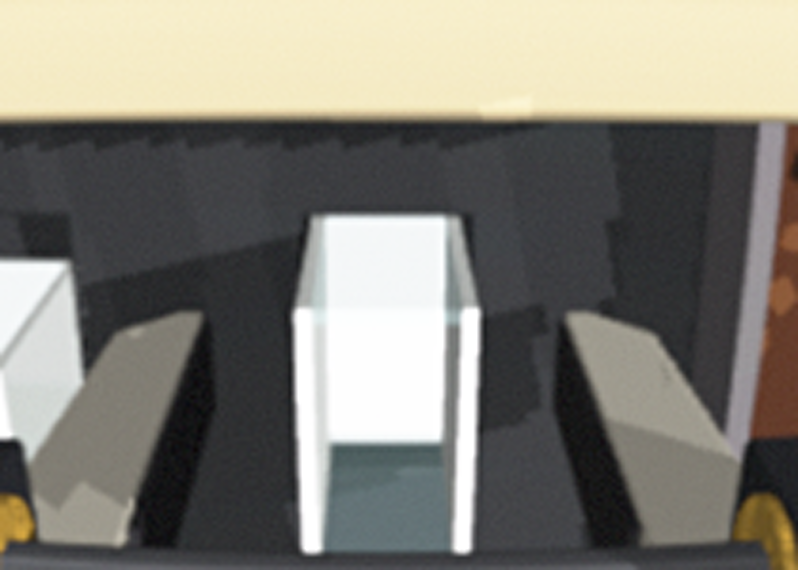

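>>> {"api": "arm_command", "payload": {
  "deltas": "0 0 0 0 0 0 0.6; 0 0 0 0 0 0 0.7; 0 0 0 0 0 0 0.8; 0 0 0 0 0 0 1; 0 0 0 0 0 0 1; 0 0 0 0 0 0 1",
  "grip_force": 10
}}

```text
time_s: 9.5
tool_pos: [0.5196, 0.3403, 0.1192]
tool_rot: [[0.201, 0.001, -0.98], [0.98, 0.001, 0.201], [0.001, -1.0, -0.001]]
ft_force: [1.0, 0.8, 0.1]
opening: 0.259
```

```bash
python3 - <<'E'
from plan import *
st()
E
```

```text
t 9.5 p [0.5196 0.3403 0.1192] yaw 78.39 down [ 9.0e-04 -1.0e+00 -1.2e-03] F [0.97 0.82 0.09] op 24.1 q [ 0.5   0.59  1.55 -0.    1.01 -0.86]
```

>>> {"api": "arm_command", "payload": {
  "deltas": "0 0 0 0 -0.004 0 1; 0 0 0 0 -0.008 0 1; 0 0 0 0 -0.014 0 1; 0 0 0 0 -0.02 0 1; 0 0 0 0 -0.025 0 1; 0 0 0 0 -0.025 0 1; 0 0 0 0 -0.025 0 1; 0 0 0 0 -0.015 0 1; 0 0 0 0 -0.006 0 1; 0 0 0 0 0 0 1"
}}

```text
time_s: 10.75
tool_pos: [0.5193, 0.3401, 0.261]
tool_rot: [[0.201, 0.001, -0.98], [0.98, 0.0, 0.201], [0.001, -1.0, -0.001]]
ft_force: [-0.5, -0.0, -0.6]
opening: 0.261
```

```bash
python3 - <<'E'
from plan import *
st();cap("wrist","w7");cap("side","d7");big('pics/d7.png',200,340,70,190,5,'pics/d7c.png')
E
```

```text
t 10.75 p [0.5193 0.3401 0.261 ] yaw 78.39 down [ 7.e-04 -1.e+00 -1.e-03] F [-0.48 -0.04 -0.57] op 24.3 q [ 0.5   0.44  1.41 -0.    1.29 -0.86]
```

View pics/w7.png

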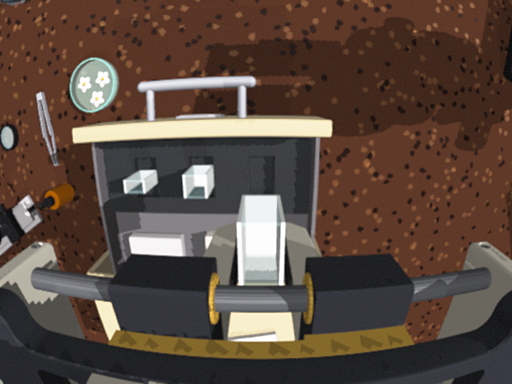

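View pics/d7c.png

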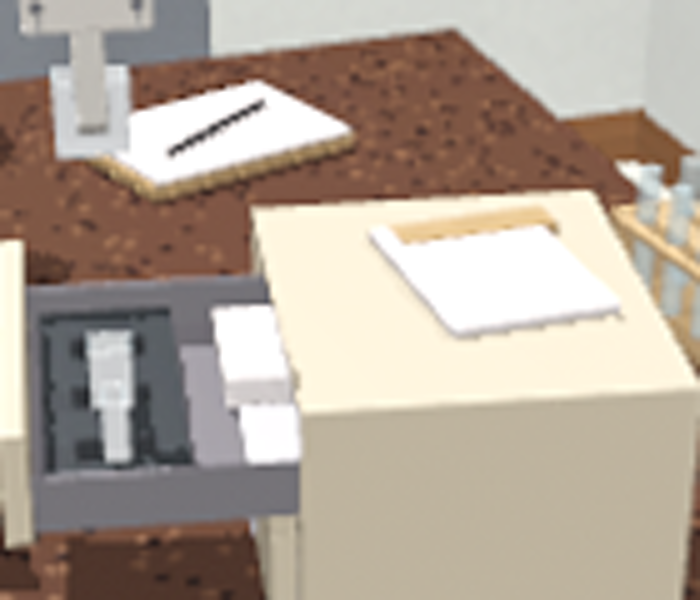

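```bash
python3 - <<'E'
from plan import *
a=np.radians(16.5);R=np.array([[np.cos(a),-np.sin(a)],[np.sin(a),np.cos(a)]]);o=np.array([.568,-.275])
for n in("scene","side"):
    d=np.load(f"pics/{n}0.npy");P=cloud(n,d);k=(d>0)&(P[...,2]>.09)&(P[...,2]<.16)&(P[...,1]<0)&(P[...,0]<.75)&(P[...,0]>.4)
    P=P[k];q=(P[:,:2]-o)@R
    for nm,m in(("lamp",q[:,1]>0),("cam",q[:,1]<0)):
        print(n,nm,"y",np.percentile(q[m,1],[0,1,3,97,99,100]).round(4),"x",np.percentile(q[m,0],[0,2,98,100]).round(4))
    d=np.load(f"pics/{n}0.npy");P=cloud(n,d);k=(d>0)&(P[...,2]>.018)&(P[...,2]<.034)&(P[...,1]<0)&(P[...,0]<.68)&(P[...,0]>.4)
    q=(P[k][:,:2]-o)@R;q=q[(abs(q[:,0])<.045)&(abs(q[:,1])<.21)];print(n,"rail x",np.percentile(q[:,0],[0,2,98,100]).round(4),"y",np.percentile(q[:,1],[0,1,99,100]).round(4))
plan([.568,-.275,.27],16.5,12,1)
E
```

```text
scene lamp y [0.0729 0.0755 0.0775 0.1714 0.1779 0.1824] x [-0.0215 -0.0123  0.0234  0.0257]
scene cam y [-0.1797 -0.1701 -0.1677 -0.0753 -0.0741 -0.0734] x [-0.022  -0.0182  0.0237  0.0256]
scene rail x [-0.043  -0.0186  0.0301  0.0318] y [-0.2011 -0.1885  0.1869  0.1995]
side lamp y [0.0706 0.0717 0.0723 0.1659 0.1682 0.1717] x [-0.0263 -0.0247  0.0133  0.0176]
side cam y [-0.1829 -0.1806 -0.173  -0.0821 -0.0788 -0.0758] x [-0.0264 -0.0254  0.0161  0.0196]
side rail x [-0.0424 -0.0296  0.0169  0.0285] y [-0.2013 -0.1964  0.1836  0.1997]
0 0.0143 0 -0.0494 -0.0008 -0.0143 1; 0 0.0143 0 -0.0479 -0.0008 -0.0187 1; 0 0.0143 0 -0.046 -0.0008 -0.0229 1; 0 0.0143 0 -0.0438 -0.0008 -0.0269 1; 0 0.0143 0 -0.0412 -0.0008 -0.0308 1; 0 0.0143 0 -0.0383 -0.0008 -0.0343 1; 0 0.0144 0 -0.035 -0.0008 -0.0376 1; 0 0.0143 0 -0.0315 -0.0008 -0.0407 1; 0 0.0144 0 -0.0277 -0.0008 -0.0433 1; 0 0.0143 0 -0.0237 -0.0008 -0.0456 1; 0 0.0144 0 -0.0195 -0.0008 -0.0476 1; 0 0.0143 0 -0.0151 -0.0008 -0.0491 1
ends [ 0.56793945 -0.27498249  0.26995104] 16.50016149213773
```

```bash
python3 - <<'E'
from plan import *
plan([.545,.03,.27],47.4,9,1)
E
```

```text
0 0.0096 0 -0.0332 -0.0011 -0.0098 1; 0 0.0096 0 -0.0325 -0.0011 -0.0117 1; 0 0.0096 0 -0.0317 -0.0011 -0.0137 1; 0 0.0095 0 -0.0309 -0.0011 -0.0156 1; 0 0.0096 0 -0.0299 -0.0011 -0.0174 1; 0 0.0095 0 -0.0288 -0.001 -0.0191 1; 0 0.0096 0 -0.0276 -0.0011 -0.0208 1; 0 0.0095 0 -0.0262 -0.001 -0.0224 1; 0 0.0096 0 -0.0249 -0.0011 -0.024 1
ends [0.54498965 0.03001368 0.27002374] 47.38816128643921
```

>>> {"api": "arm_command", "payload": {
  "deltas": "0 0 0 -0.005 0 -0.0015 1; 0 0 0 -0.015 0 -0.005 1; 0 0.0096 0 -0.0332 -0.0011 -0.0098 1; 0 0.0096 0 -0.0325 -0.0011 -0.0117 1; 0 0.0096 0 -0.0317 -0.0011 -0.0137 1; 0 0.0095 0 -0.0309 -0.0011 -0.0156 1; 0 0.0096 0 -0.0299 -0.0011 -0.0174 1; 0 0.0095 0 -0.0288 -0.001 -0.0191 1; 0 0.0096 0 -0.0276 -0.0011 -0.0208 1; 0 0.0095 0 -0.0262 -0.001 -0.0224 1; 0 0.005 0 -0.012 0 -0.012 1; 0 0 0 0 0 0 1"
}}

```text
time_s: 12.35
tool_pos: [0.5463, 0.0261, 0.2695]
tool_rot: [[0.656, 0.001, -0.754], [0.754, 0.001, 0.656], [0.001, -1.0, -0.0]]
ft_force: [0.0, 0.9, -0.9]
opening: 0.255
```

```bash
python3 - <<'E'
from plan import *
st()
plan([.567,-.276,.27],16.5,9,1)
E
```

```text
t 12.35 p [0.5463 0.0261 0.2695] yaw 48.98 down [ 1.3e-03 -1.0e+00 -4.0e-04] F [ 0.04  0.92 -0.89] op 23.7 q [-0.04  0.3   1.6   0.    1.25 -0.89]
0 0.01 0 -0.0238 -0.0001 -0.0238 1; 0 0.01 0 -0.0223 -0.0001 -0.0252 1; 0 0.01 0 -0.0206 -0.0001 -0.0266 1; 0 0.01 0 -0.0189 -0.0001 -0.0278 1; 0 0.01 0 -0.0172 -0.0001 -0.0289 1; 0 0.0101 0.0001 -0.0153 0 -0.03 1; 0 0.01 0 -0.0134 0 -0.0309 1; 0 0.0101 0.0001 -0.0114 -0.0001 -0.0316 1; 0 0.01 0 -0.0094 0 -0.0323 1
ends [ 0.56704618 -0.27600418  0.26997634] 16.504418467025033
```

>>> {"api": "arm_command", "payload": {
  "deltas": "0 0.01 0 -0.0238 -0.0001 -0.0238 1; 0 0.01 0 -0.0223 -0.0001 -0.0252 1; 0 0.01 0 -0.0206 -0.0001 -0.0266 1; 0 0.01 0 -0.0189 -0.0001 -0.0278 1; 0 0.01 0 -0.0172 -0.0001 -0.0289 1; 0 0.0101 0.0001 -0.0153 0 -0.03 1; 0 0.01 0 -0.0134 0 -0.0309 1; 0 0.0101 0.0001 -0.0114 -0.0001 -0.0316 1; 0 0.005 0 -0.0047 0 -0.016 1; 0 0.005 0 -0.0047 0 -0.016 1; 0 0 0 0 0 0 1; 0 0 0 0 0 0 1"
}}

```text
time_s: 13.85
tool_pos: [0.567, -0.2742, 0.2701]
tool_rot: [[0.958, 0.0, -0.286], [0.286, 0.0, 0.958], [0.0, -1.0, 0.0]]
ft_force: [-0.6, -0.7, -0.9]
opening: 0.255
```

```bash
python3 - <<'E'
from plan import *
st();cap("wrist","w8");cap("side","d8");cap("scene","s8");st()
E
```

```text
t 13.85 p [ 0.567  -0.2742  0.2701] yaw 16.64 down [ 3.e-04 -1.e+00  3.e-04] F [-0.62 -0.7  -0.86] op 23.7 q [-0.52  0.46  1.37  0.    1.32 -0.82]
t 14.0 p [ 0.567  -0.2743  0.2703] yaw 16.63 down [ 4.e-04 -1.e+00 -0.e+00] F [-0.57 -0.14  0.47] op 24.0 q [-0.52  0.46  1.37  0.    1.32 -0.81]
```

View pics/w8.png

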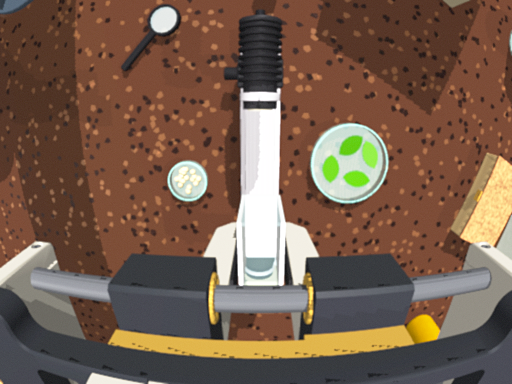

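View pics/d8.png

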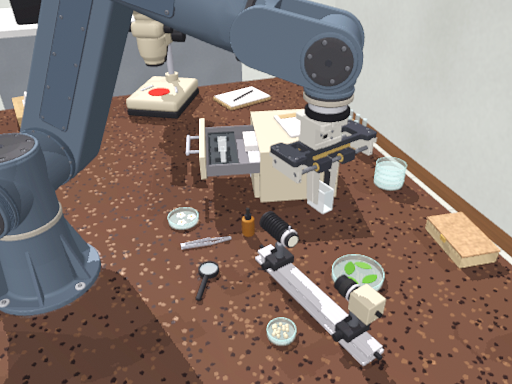

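View pics/s8.png

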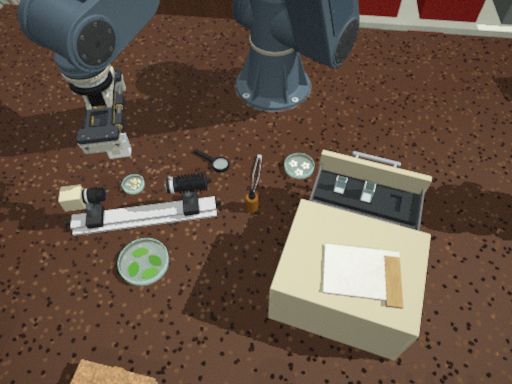

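```bash
python3 -c "
from h import *
big('pics/w8.png',205,315,5,115,6,'pics/w8c.png')
big('pics/w8.png',205,315,180,295,6,'pics/w8d.png')"
```

```text
(no output)
```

View pics/w8c.png

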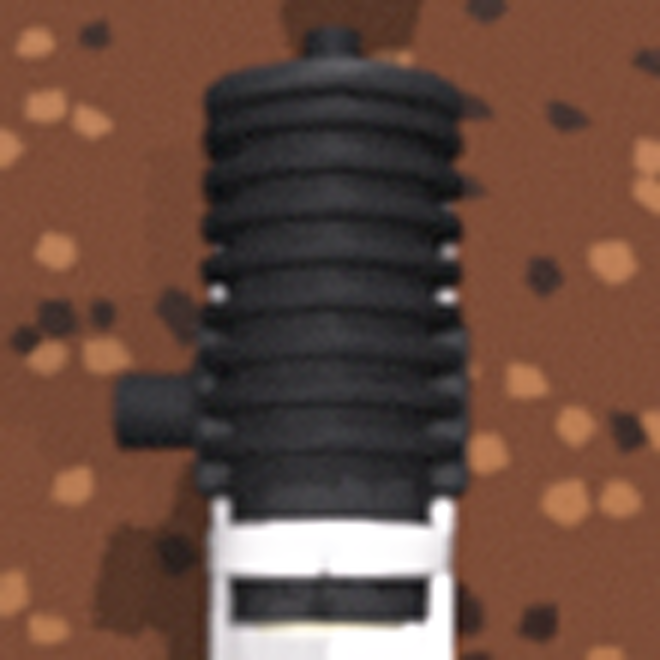

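View pics/w8d.png

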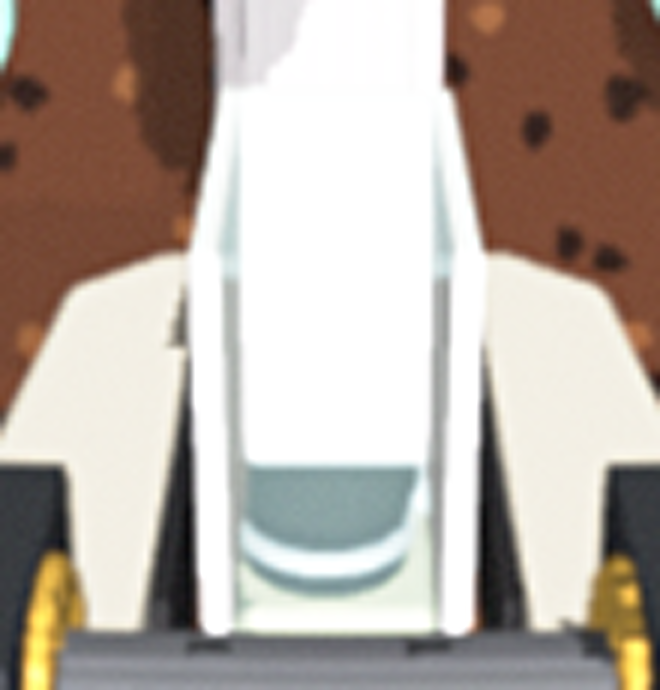

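```bash
python3 - <<'E'
from plan import *
P,d=load("w8")
W=lambda x,y,h:wplane(P,205+x/6,5+y/6,h)
T=lambda q:P[1].T@(q-P[0])
pts=[]
for l,r,y,h in((207,462,100,.12),(200,466,400,.12),(200,466,480,.12),(215,449,545,.12),(232,428,600,.12)):
    a,b=W(l,y,h),W(r,y,h);pts.append((a+b)/2);print((a+b)/2,np.linalg.norm(a-b))
pts=np.array(pts);v=pts[0]-pts[3];print("axis yaw",np.degrees(np.arctan2(v[1],v[0]))-90)
print("lens", W(330,622,.12),W(330,622,.136))
# rail far corners ground? cell
C=lambda x,y:wplane(P,205+x/6,180+y/6,P[0][2]-.1192+.149)
q=np.array([C(190,256),C(486,259),C(198,632),C(475,632)]);print(q.mean(0),T(q.mean(0)));v=q[:2].mean(0)-q[2:].mean(0);print(np.linalg.norm(v),np.degrees(np.arctan2(v[1],v[0]))-90)
for x,y in((214,75),(446,75)):print("rail",wplane(P,205+x/6,180+y/6,.026))
# camera ring seen through cell
print("cam barrel", wplane(P,205+325/6,180+590/6,.12),wplane(P,205+325/6,180+570/6,.139),wplane(P,205+325/6,180+530/6,.139))
E
```

```text
[ 0.51749359 -0.11340921  0.12      ] 0.044595512668921374
[ 0.53313195 -0.16653389  0.12      ] 0.046290293743364345
[ 0.53723853 -0.18024452  0.12      ] 0.046377828134903355
[ 0.54040184 -0.19141626  0.12      ] 0.040885044255521454
[ 0.5428788 -0.2009102  0.12     ] 0.03432827748786503
axis yaw 16.365876658891935
lens [ 0.54402489 -0.20473264  0.12      ] [ 0.54396923 -0.20442995  0.136     ]
[ 0.56536847 -0.27261208  0.29993253] [-0.00111053 -0.02979983  0.00194952]
0.037882068941105095 16.51837824665263
rail [ 0.55181201 -0.32910656  0.026     ]
rail [ 0.60541444 -0.31304808  0.026     ]
cam barrel [ 0.60190684 -0.40207476  0.12      ] [ 0.59699974 -0.38526994  0.139     ] [ 0.59432925 -0.37628304  0.139     ]
```

>>> {"api": "arm_command", "payload": {
  "deltas": "0 0.0006 0 -0.002 0.01 -0.0016 1; 0 0 0 0 0.02 0 1; 0 0 0 0 0.025 0 1; 0 0 0 0 0.025 0 1; 0 0 0 0 0.025 0 1; 0 0 0 0 0.02 0 1; 0 0 0 0 0.015 0 1; 0 0 0 0 0.01 0 1; 0 0 0 0 0.005 0 1; 0 0 0 0 0.003 0 1; 0 0 0 0 0 0 1; 0 0 0 0 0 0 1"
}}

```text
time_s: 15.5
tool_pos: [0.5657, -0.2771, 0.1126]
tool_rot: [[0.959, 0.001, -0.282], [0.282, -0.0, 0.959], [0.001, -1.0, -0.001]]
ft_force: [-0.6, 0.9, -0.0]
opening: 0.261
```

```bash
python3 - <<'E'
from plan import *
st();cap("wrist","w9");cap("side","d9");cap("scene","s9");st()
big('pics/w9.png',205,315,140,300,4.5,'pics/w9c.png')
big('pics/d9.png',240,400,190,340,5,'pics/d9c.png')
big('pics/s9.png',50,230,130,250,4.4,'pics/s9c.png')
E
```

```text
t 15.5 p [ 0.5657 -0.2771  0.1126] yaw 16.36 down [ 8.e-04 -1.e+00 -6.e-04] F [-0.6   0.86 -0.01] op 24.3 q [-0.53  0.61  1.52  0.    1.01 -0.82]
t 15.65 p [ 0.5656 -0.2771  0.1124] yaw 16.36 down [ 5.e-04 -1.e+00 -3.e-04] F [ 0.02  0.03 -0.31] op 24.1 q [-0.53  0.61  1.52  0.    1.01 -0.82]
```

View pics/w9.png

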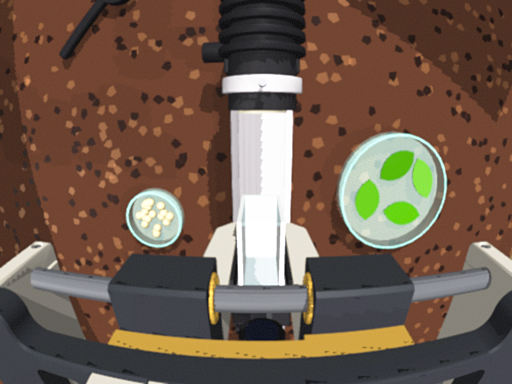

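View pics/d9c.png

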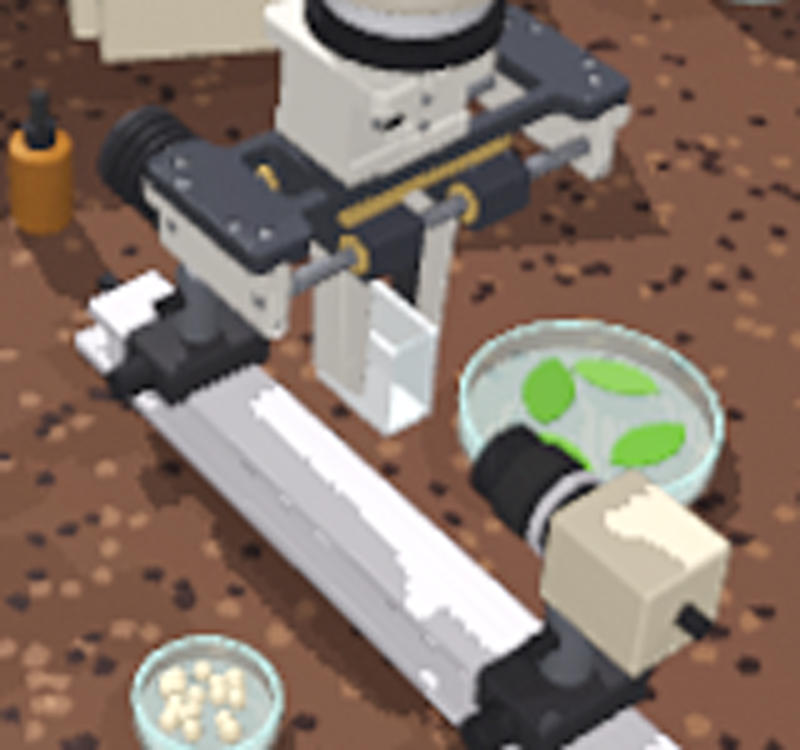

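View pics/s9c.png

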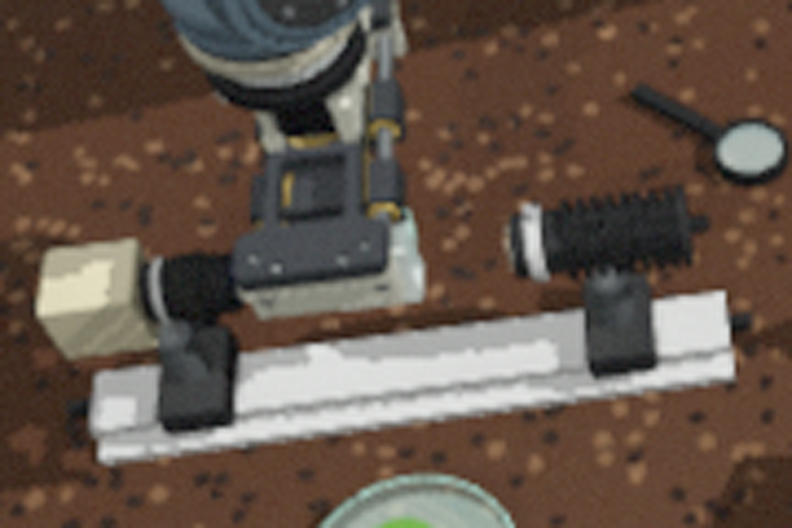

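```bash
python3 - <<'E'
from plan import *
big('pics/w9.png',205,315,60,200,5,'pics/w9c.png')
big('pics/w9.png',215,310,185,295,6,'pics/w9d.png')
c=np.array([.5656,-.2771]);a=np.radians(16.36);X=np.array([np.cos(a),np.sin(a)]);Y=np.array([-np.sin(a),np.cos(a)])
zc=.1124+.0073
im=cv2.imread("pics/d9.png")[190:340,240:400];im=cv2.resize(im,None,fx=5,fy=5,interpolation=cv2.INTER_CUBIC)
for sx in(-1,1):
  for sy in(-1,1):
    for sz in(-1,1):
      p=c+X*.012*sx+Y*.022*sy;u,v=proj("side",[p[0],p[1],zc+.0225*sz]);cv2.circle(im,(int((u-240)*5+2),int((v-190)*5+2)),4,(0,0,255),-1)
      print(sx,sy,sz,round(float(u),1),round(float(v),1))
b=np.array([.5653,-.2764])
for t in(-.075,.075):
  for k in np.linspace(0,6.28,24):
    p=b+Y*t;u,v=proj("side",[p[0]+X[0]*.019*np.cos(k),p[1]+X[1]*.019*np.cos(k),.12+.019*np.sin(k)]);cv2.circle(im,(int((u-240)*5+2),int((v-190)*5+2)),2,(0,255,0),-1)
cv2.imwrite("pics/ov.png",im)
E
```

```text
-1 -1 -1 316.0 276.6
-1 -1 1 317.4 260.2
-1 1 -1 302.5 264.6
-1 1 1 303.5 248.4
1 -1 -1 324.8 271.9
1 -1 1 326.5 255.6
1 1 -1 311.2 260.2
1 1 1 312.4 244.0
```

View pics/ov.png

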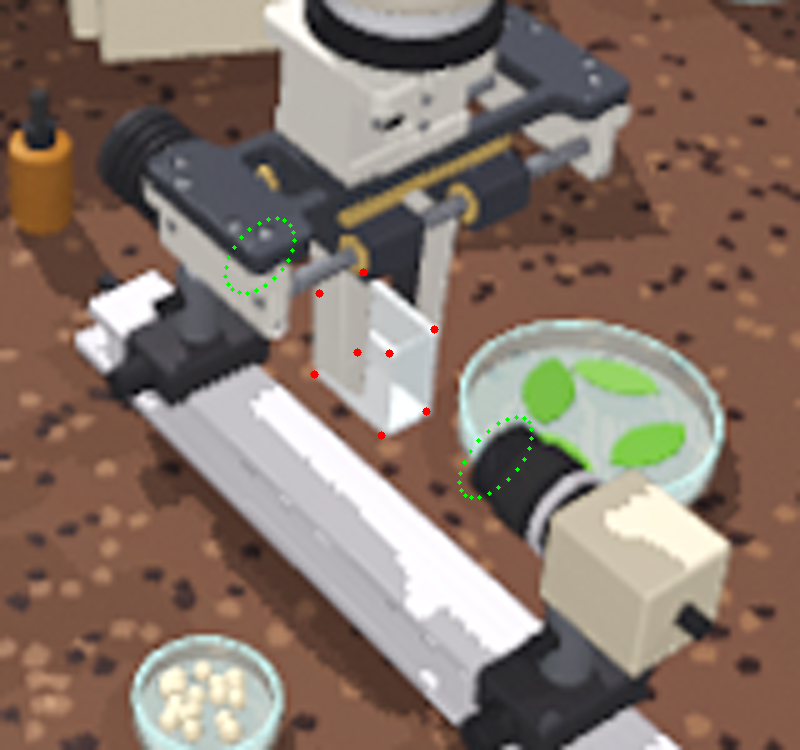

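View pics/w9c.png

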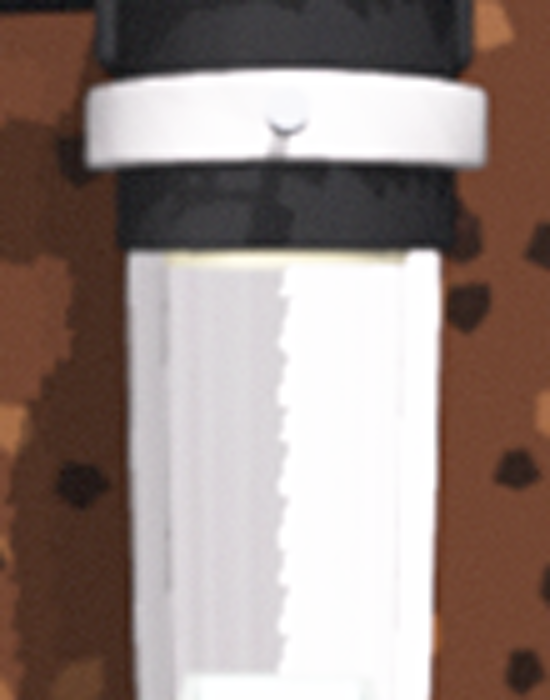

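View pics/w9d.png

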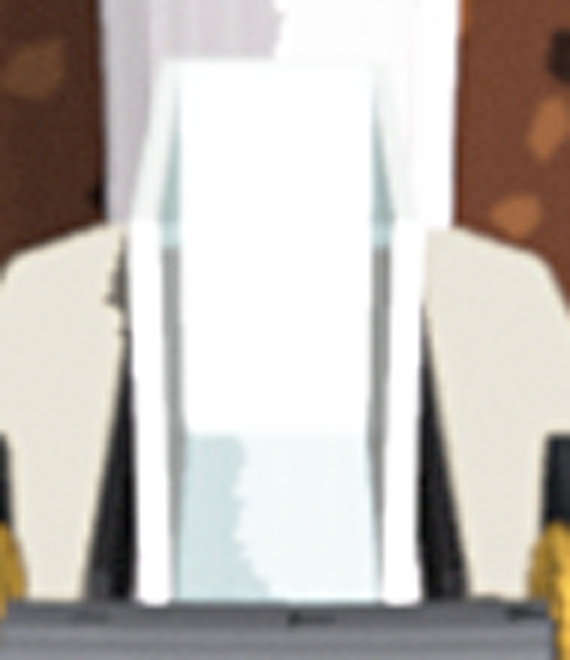

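```bash
python3 - <<'E'
from plan import *
P,d=load("w9")
T=lambda q:(P[1].T@(q-P[0])*1000).round(2)
for l,r,y,nm in((85,487,140,"flange"),(118,457,225,"lensring")):
    a,b=[wplane(P,205+x/5,60+y/5,.12) for x in(l,r)];m=(a+b)/2;print(nm,T(m),np.linalg.norm(a-b))
m=wplane(P,205+287/5,60+250/5,.135);print("face",T(m))
for l,r,y,h,nm in((130,422,222,.142,"cell far top"),(165,388,60,.097,"far bottom"),(135,420,600,.142,"near top")):
    a,b=[wplane(P,215+x/6,185+y/6,h) for x in(l,r)];print(nm,T((a+b)/2),np.linalg.norm(a-b))
for l,r,y in((132,440,300),(132,434,650)):
    a,b=[wplane(P,205+x/5,60+y/5,.026) for x in(l,r)];print("rail",T((a+b)/2),np.linalg.norm(a-b))
E
```

```text
flange [-0.63 -7.5  87.46] 0.04238941373519175
lensring [-0.47 -7.49 78.25] 0.03585699903146379
face [ -0.61 -22.49  75.75]
cell far top [ -1.24 -29.46  21.24] 0.02430941001565618
far bottom [-1.15 15.54 21.01] 0.023880783939512547
near top [ -1.06 -29.44 -17.03] 0.026303358828112848
rail [-0.15 86.51 64.84] 0.052150800754693
rail [-0.58 86.55  2.95] 0.05381198628345432
```

>>> {"api": "arm_command", "payload": {
  "deltas": "0 0 0 0.0005 0 0.001 1; 0 0 0 0 0 0 1; 0 0 0 0 0 0 1; 0 0 0 0 0 0 1; 0 0 0 0 0 0 1; 0 0 0 0 0 0 1; 0 0 0 0 0 0 1; 0 0 0 0 0 0 1"
}}

```text
time_s: 16.65
tool_pos: [0.5657, -0.2759, 0.1121]
tool_rot: [[0.96, 0.0, -0.282], [0.282, 0.0, 0.96], [0.0, -1.0, -0.0]]
ft_force: [0.3, -0.0, -1.4]
opening: 0.258
```

```bash
python3 - <<'E'
from plan import *
st();print(bot.get_state()["qd"].round(4));cap("wrist","w10");cap("scene","s10");st()
a=cv2.imread("pics/scene0.png").astype(int);b=cv2.imread("pics/s10.png").astype(int)
for n,(x,y,w,h) in dict(leaf=(115,238,56,48),seed=(120,172,28,24),flower=(280,150,38,32),drop=(243,150,20,66),loupe=(192,148,40,26),lampend=(165,175,55,50),cam=(55,182,40,50)).items(): print(n,abs(a-b)[y:y+h,x:x+w].max(2).mean().round(1))
cv2.imwrite("pics/s10b.png",cv2.resize(b.astype(np.uint8),(800,600),interpolation=cv2.INTER_CUBIC))
E
```

```text
t 16.65 p [ 0.5657 -0.2759  0.1121] yaw 16.36 down [ 3.e-04 -1.e+00 -0.e+00] F [ 0.29 -0.05 -1.4 ] op 23.9 q [-0.53  0.61  1.52  0.    1.01 -0.81]
[-0.0002 -0.0005 -0.0006  0.0021 -0.001   0.0007]
t 16.75 p [ 0.5657 -0.276   0.1121] yaw 16.36 down [ 3.e-04 -1.e+00 -0.e+00] F [ 0.78  0.61 -0.56] op 23.9 q [-0.53  0.61  1.52  0.    1.01 -0.81]
leaf 2.5
seed 69.9
flower 3.7
drop 8.7
loupe 3.9
lampend 3.3
cam 14.6
```

View pics/s10b.png

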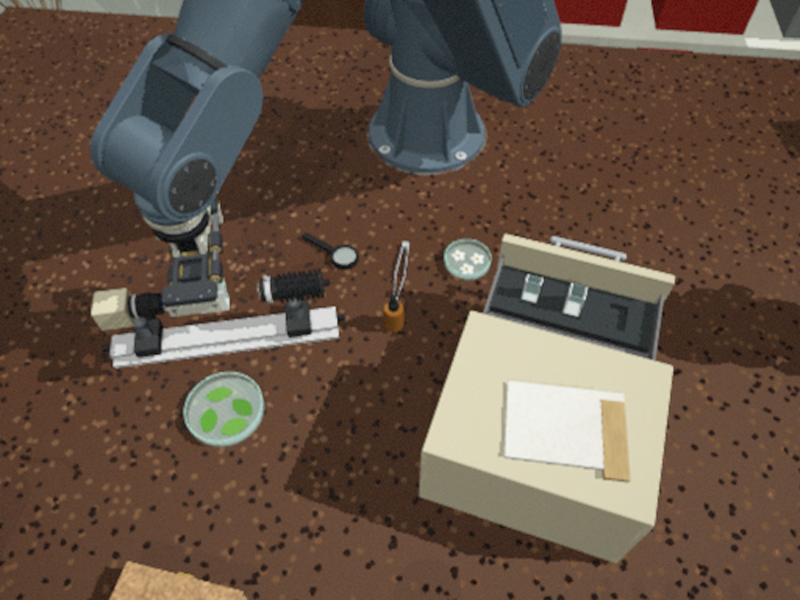

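View pics/w10.png

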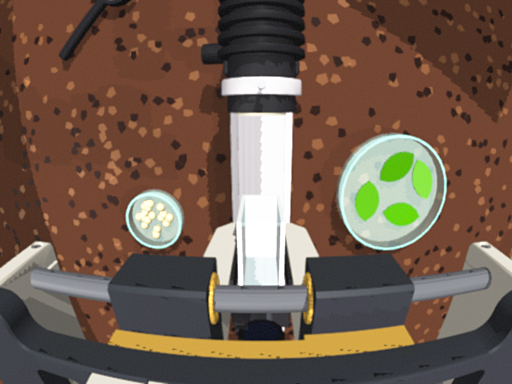

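```bash
python3 -c "
from workcell import bot
print(bot.sign_off())"
```

```text
the job is handed in; nothing more can be done
None
```

The job is handed in. I pulled the top drawer open about 148 mm by its handle. I took the longest cell, which stood in the pocket on the cabinet's +y side, gripping only its frosted sides at 10 N. It is now held still and upright in the light path, lengthwise along the beam. The clock stood at 16.75 s of the 64 s allowed.

**Sideways:** before the last small correction (0.5 mm across, 1 mm along the beam), the wrist camera put the cell 0.6 mm to one side of the beam axis. I did not measure the offset again afterwards.

**Height:** I estimate the cell's centre at 119.5 mm, with the beam at 120 mm. This comes from the arm's own position reading and the height at which I gripped it, not from a direct measurement.

**Along the beam:** by the same wrist measurement and the 1 mm correction, the cell is within about 1 mm of midway between the lenses.

**Steadiness:** the arm was practically motionless, the wrist force was about 1 N, and the fingers stood at 23.9 mm on the 24 mm wide cell.

**Surroundings:** the other two cells are still standing in the drawer. The dishes, dropper, tweezers, loupe, lamp, rail and camera look as they did at the start. The arm hid the seed dish from the scene camera at the end, but the wrist view shows it in place.

**Disagreement:** the side camera's estimates were 2–5 mm off the other two cameras. I relied on the wrist camera for the final alignment.

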